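Load a cement tile under the spring clamp flap of a polishing jig

TASK

Load the cement tile into the polishing jig without gripping or lifting anything: press the red thumb bar down with one fingertip to hold the spring-closed clamp flap open, and with the other fingertip push the tile along between the rails, under the raised black nose of the flap, until it is fully home against the end stop. Keep the flap held open, its nose clear of the tile, until the tile is home; then let it close so that it clamps the tile, and leave the polishing puck, the mould and the brush where they are.

Things in the scene. Friction and masses are not known exactly. Their poses are not given: they have to be found in the camera images.
- jig: Grey steel polishing jig bolted to the bench. Origin at its underside on the centreline of the tile lane; x along the lane to the end stop (away from the robot, give or take its yaw), y left (to the red bar), z up. In mm in this frame, here and below: the bed on which the tile slides spans x -150 to 120, y -75 to 75, top z 20. A flange below the bar reaches to y 143, top z 8.
- lane (a point): Middle of the bed's top at jig (-50, 0, 20). Two steel rails guide the tile: jig x -155 to 100, inner faces at y +51.5 and -51.5 (1.5 mm play a side), outer faces at y +59.5 and -59.5, tops at z 29.
- stop (a point): Middle of the end stop's face at the height of the bed: jig (100, 0, 20). The stop spans y -50 to 50, top z 30.
- tile: Loose cement tile, green, white and terracotta pattern, 100 x 100 x 16 mm, about 0.35 kg; origin at the centre of its underside, x and y along its edges. Starts on the bed square between the rails, its leading edge 20 to 65 mm short of the nose. Home: leading edge against the stop, that is its origin at jig (50, 0, 20), its trailing edge at jig x 0.
- flap (a joint): Hinge angle of the flap, rad: 0 closed (nose down, in the tile's way), grows as the bar is pressed down and the nose rises; stop at 0.65. A spring closes it: on the bar 40 mm from the hinge, about 4 N holds it at 0.2 and 6 N at 0.5. From 0.36 the nose clears the tile's top (by 2.5 mm; 7 mm at 0.5). Resting on the tile it reads about 0.29. Hold it at 0.4 to 0.55.
- hinge (a point): Middle of the flap's hinge axis, jig (0, 74, 40); the axis runs parallel to the jig's x. Its pivot tube is 14 mm thick (19 mm at the springs); three ears at jig x -105 to -95, 0 to 10 and 105 to 115 reach z 49.
- bar_near (a point): On the top of the red thumb bar, at its end nearest the robot, 40 mm out from the hinge. The bar is a flat plate, jig x -90 to 100, reaching 50 mm out from the hinge away from the tile; press it anywhere on its length, or slide along it. Closed, it rises outwards by 0.08 rad. Held at 0.5 it slopes down outwards by 0.42 rad: its top is at jig z 28 at 33 mm from the hinge, z 25 at 40 mm.
- bar_far (a point): The same point at the bar's far end (jig x 100), 190 mm from bar_near.
- nose (a point): Black rubber rod, 8 mm thick, on the flap's short arm: the part that presses on the tile. Parallel to jig x from x 58 to 100, 34 mm from the hinge axis on the tile's side (jig y 40), 10 mm below the axis when closed (its underside then 6 mm above the bed). This point is the middle of the rod's axis (jig x 79).
- puck: Bystander: blue round hand polishing puck, 90 mm across, 70 mm tall, loose; origin under its centre.
- mould: Bystander: dark steel tile mould 120 x 120 x 34 mm with a bar handle on two sides (174 mm over the handles), loose; origin under its centre.
- brush: Bystander: hand brush, 200 mm long, lying on the bench, loose.
Things that resemble listed ones, but are neither listed nor needed, are in the scene too. There is more than one size of the tile; the one meant has the size given above.

How it is judged (in metres and radians):
On the way:
1. the tile is home against the end stop while a finger still holds the flap open by its bar (x of tile in the frame of jig above 0.045 m and value of joint flap above 0.33 rad and contact force between the fingers and flap above 0.5 N), for 0.15 s.
At the end, for the whole second after the job is handed in: The tile lies flat on the bed within 5 mm of the end stop, square between the rails, at rest, and the released flap presses on it with its nose (joint 0.22 to 0.34 rad, more than 2 N) (x of tile in the frame of jig between 0.045 and 0.054 m and y of tile in the frame of jig between -0.005 and 0.005 m and z of tile in the frame of jig below 0.023 m and angle between tile's own z axis and vertical below 0.05 rad and angle between the x axis of tile and the x axis of jig, either way round below 0.06 rad and value of joint flap between 0.22 and 0.34 rad and contact force between flap and tile above 2 N and linear speed of tile below 0.01 m/s); the robot touches nothing.
It fails at once if the flap touches the tile before it is home (more than 1.5 N while more than 6 mm from the stop) (contact force between flap and tile above 1.5 N and x of tile in the frame of jig below 0.044 m).
It fails at once if the tile is lifted or tipped (z of tile in the frame of jig above 0.028 m or angle between tile's own z axis and vertical above 0.12 rad).
It fails at once if the polishing puck is moved by more than 15 mm (distance of puck from where it was at the start of the episode above 0.015 m).
It fails at once if the mould is moved by more than 15 mm (distance of mould from where it was at the start of the episode above 0.015 m).
It fails at once if the brush is moved by more than 15 mm (distance of brush from where it was at the start of the episode above 0.015 m).
It also fails if it takes over 48 s, if anything falls off the work surface, if the arm or the gripper's body presses on something with over 40 N, if the wrist force passes 120 N, or if a joint passes its speed limit or range.

ROBOT

A 6-joint arm with a two-finger parallel gripper is mounted at the origin on the work surface. World frame = base frame: x ahead of the robot, y to its left, z up, the work surface at z = 0. Lengths are in m, angles in degrees, forces in N, time in s.
With the tool pointing down it reaches from about 0.4 to 0.825 m from the base axis. Payload 7 kg.
Tool frame: the origin (TCP) lies on the front face of the gripper's body, between the roots of the fingers; the fingertips stand 66 mm ahead of it and the grasp point (between the pads) lies 47 mm ahead of it; z points along the fingers, y is the line along which they close (so a half turn about z gives the same grasp; the last joint's range is limited). The gripper opens to 88 mm and grips with 3 to 60 N. Pads are 19 mm wide; open, the fingers measure 130 mm over their backs; the gripper's body (78 mm by 193 mm) begins 47 mm behind the grasp point.
Start: joints at [91.335, 20.546, 0.682, 0, -70.136, -16.507], TCP at [0.177, 0.651, 0.292] pointing down, gripper open.
Joint ranges: [-176.03, 176.03], [-82.01, 121.73], [-58.28, 71.71], [-173.87, 95.51], [-174.79, -0.11], [-173.66, 173.66]. Speed limits (degrees/s): [136.94, 136.94, 172.46, 180, 180, 180].

INTERFACE

Orientations are given as [roll, pitch, yaw] about the fixed x, y, z axes, in that order (R = Rz(yaw) Ry(pitch) Rx(roll)).
In Python, from plant import ctrl gives the robot as it stands.
- The arm moves only by the tool send_rows, never from a script. Its argument "deltas" is a list of rows, each a list of 2 entries, a list of its own where there are three numbers: the shift along the tool's x, y, z each as a share of 800 mm, from -1 to 1, then the turn about the tool's z as a share of 90 degrees, from -1 to 1. A call has exactly 5 rows; each row is the pose to reach, as a shift and turn from the pose commanded when the call began, along the tool's axes at that moment; what a row does not reach only later rows make up. A row lasts 1/12 s, in which the tool goes at most 41.7 mm and 7.16 degrees, less where a joint would pass 70% of its speed; a pose out of reach is approached as far as the arm can. A call with a number of a shift or a turn outside -1 to 1 is refused whole. A call with a gripper value outside its range is refused whole. "gripper" is the opening, from 0 (shut) to 1 (fully open), set as the call begins (left out, the last holds). The fingers move at their own pace and stop on an object; the grip force is fixed at half the most. Time passes only in rows, so rows that repeat a pose let the fingers close, or fill a call up. It gives the time, the measured TCP pose, the force, the opening and the grip force at its end, in the units of the state.
- ctrl.get_obs(): the state, without advancing time (a new reading comes with each control period).
- ctrl.snapshot(name): name is "side" or "top"; returns a dict with "color" (400x640x3 uint8, red, green, blue), "vertical_fov" (degrees; the focal length in pixels is half the picture's height over the tangent of half this angle, whatever the lens; pixels are square), "cx", "cy" (the principal point, pixels), "rvec" (rotation vector, rad) and "tvec" (3), from world to camera coordinates, as OpenCV has them. Camera axes: x right, y down, z forward; pixel columns grow to the right and rows downward; lengths in m; the calibration is good to about 2 mm. A picture is of the moment at which its call begins. There is no depth.
- ctrl.close_job(): hands the job in; it is judged then, once.
Trained networks look in a picture, given as the dict that the camera call returned (one of the last four; its "shot" number tells which), for a name from the list of things; names that differ only in an ending like _2 or _b are one class to them, and where a whole thing is asked for, a point or a joint stands for the part that bears it (a point fixed in the world has none). Each returns a list of dicts, best first, with "conf" (0 to 1); they miss things now and then, are a little off and sometimes report something else, mostly with a low value. They report only what shows in the picture. A call takes as long as a camera call. They do not tell look-alikes from the thing itself.
- ctrl.boxes_of(picture, thing): "xy" ([column, row] as shares, 0 to 1, of the picture: columns of its width, rows of its height, amid what is visible of it).
- ctrl.cut_out(picture, thing): "pixels" (400x640 bool, what is visible of it) and "xy" ([column, row] as shares, 0 to 1, of the picture: columns of its width, rows of its height, amid what is visible of it).
The state is a dict: "clock": time; "joint_pos": joint angles; "qvel": joint speeds; "tau": joint torques, N m; "tool_pos": TCP position; "orientation": TCP orientation; "force": force on the tool from outside, world axes, zero at the start; "moment": the same for the moment, N m; "opening": finger opening in m; "gripper_force": force on a finger pad.
Only numpy, scipy, OpenCV 4.12 (cv2) and the standard library are available. Lean on these libraries where they do the work, as an engineer would, in place of code of your own. Each camera call takes 0.05 s, during which the arm holds its last target. There are 200 camera calls.

## Working session

There is one attempt and no reset: what is moved stays moved. The work goes in short steps, Python scripts to look and compute and a tool call to move; the robot and the scene stay as the last step left them, time stands still between calls to the robot, and variables do not carry over. Pictures are saved under pics/ and viewed, at most 10 in all, crops included, and the job is handed in when it is done.

Besides the shell and the picture viewer there is one more tool, called after "Request:" as name([rows], argument=value, ...), one row to a line, values as JSON. send_rows: Moves the arm, as the interface text tells. Shift numbers are shares of 800 mm and turn numbers shares of 90 degrees, none past 1 either way. Its arguments: {"type":"object","properties":{"deltas":{"type":"array","items":{"type":"array"}},"gripper":{"type":"number"}},"required":["deltas"]}

```bash
mkdir -p pics; cat > h.py <<'E'
import numpy as np, cv2
from plant import ctrl
def cam(s):
    f=200/np.tan(np.radians(s["vertical_fov"])/2)
    K=np.array([[f,0,s["cx"]],[0,f,s["cy"]],[0,0,1.]])
    R=cv2.Rodrigues(np.array(s["rvec"],float))[0]
    return K,R,np.array(s["tvec"],float).ravel()
def unproj(s,u,v,z):
    K,R,t=cam(s); d=R.T@np.linalg.solve(K,[u,v,1.]); c=-R.T@t
    return c+d*(z-c[2])/d[2]
def proj(s,P):
    K,R,t=cam(s); return cv2.projectPoints(np.array(P,float).reshape(-1,1,3),R,t,K,None)[0].reshape(-1,2)
def save(s,n,crop=None,k=1):
    im=s["color"][...,::-1]
    if crop: im=im[crop[1]:crop[3],crop[0]:crop[2]]
    cv2.imwrite("pics/"+n,cv2.resize(im,None,fx=k,fy=k,interpolation=cv2.INTER_CUBIC))
E
python3 - <<'E'
from h import *
print(ctrl.get_obs())
a=ctrl.snapshot("top"); b=ctrl.snapshot("side")
for n,s in(("top",a),("side",b)):
    save(s,n+"0.png")
    print(n,{k:v for k,v in s.items() if k!="color"})
    for t in["jig","tile","bar_near","bar_far","nose","hinge","stop","lane","puck","mould","brush"]:
        print(t,[(round(d["conf"],2),np.round(np.array(d["xy"])*[640,400],1).tolist()) for d in ctrl.boxes_of(s,t)])
E
```

```text
{'clock': 0.0, 'joint_pos': array([ 9.13338839e+01,  2.05904590e+01,  6.34020079e-01, -2.25021602e-02,
       -7.01339536e+01, -1.65085191e+01]), 'qvel': array([-0.04250356, -0.10399495, -0.09252833, -0.0121967 ,  0.01310445,
       -0.00536116]), 'tau': array([-3.00520887e-04, -5.82728148e+01,  2.93062985e+01,  6.99721590e+00,
        7.21115386e-03, -1.57540599e-04]), 'tool_pos': array([0.17657566, 0.65110433, 0.29122798]), 'orientation': array([ 1.79907322e+02, -5.40708056e-03, -1.51822942e+01]), 'force': array([-0.47355912, -0.12356496,  0.02434862]), 'moment': array([ 0.05498113, -0.05158498, -0.03573726]), 'gripper_force': 0.0, 'opening': 0.0876275683304863}
top {'vertical_fov': 42.92537476914691, 'cx': 318.2005526355862, 'cy': 198.6478597932562, 'rvec': array([ 2.10857843, -2.12101755,  0.19552452]), 'tvec': array([0.03023516, 0.60200854, 1.23077157]), 'shot': 1}
jig [(0.91, [292.4, 208.1]), (0.23, [206.1, 193.6])]
tile [(0.78, [388.6, 302.7]), (0.66, [312.9, 204.0])]
bar_near [(0.61, [281.2, 190.1])]
bar_far [(0.91, [278.9, 188.8])]
nose [(0.76, [276.4, 189.4])]
hinge [(0.63,
[... 166 characters left out ...]
sh [(0.92, [423.4, 198.4]), (0.21, [278.6, 189.6])]
side {'vertical_fov': 44.76634898676387, 'cx': 315.227610381459, 'cy': 205.00018233768748, 'rvec': array([ 2.0583105 , -0.84951355,  0.43814364]), 'tvec': array([-0.42007797,  0.30238803,  0.95175336]), 'shot': 2}
jig [(0.75, [287.9, 220.5])]
tile [(0.85, [279.0, 302.0]), (0.84, [422.5, 213.8]), (0.83, [308.4, 208.3]), (0.22, [288.3, 189.7])]
bar_near [(0.85, [288.7, 190.8])]
bar_far [(0.86, [286.8, 190.8])]
nose [(0.66, [284.4, 189.2])]
hinge [(0.65, [287.4, 221.2])]
stop [(0.64, [288.3, 221.8])]
lane [(0.61, [290.8, 221.9])]
puck [(0.81, [343.2, 247.0])]
mould [(0.73, [246.4, 173.6])]
brush [(0.59, [390.6, 270.6]), (0.29, [345.3, 243.9])]
```

View pics/top0.png

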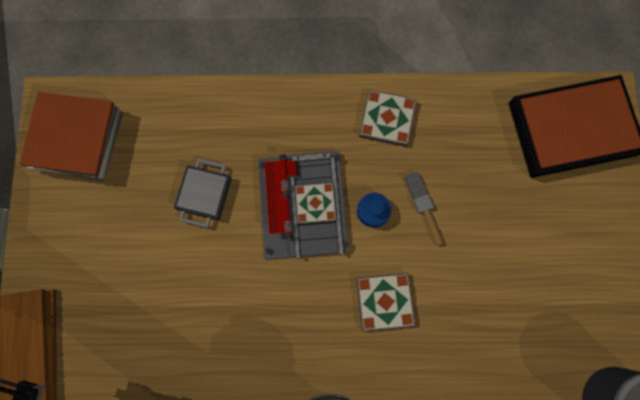

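View pics/side0.png

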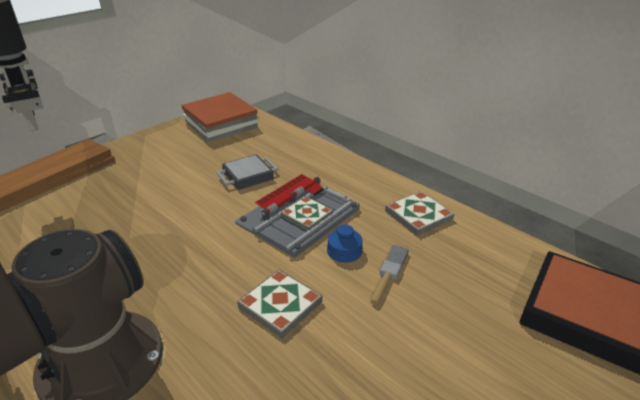

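The top view shows the jig at about (303,205), with the bar on the left and the lane running up the picture. The tile in the jig is at (315,203), the puck at (374,210), the mould at (205,192) and the brush at (424,207). The other tiles, at (388,118) and (386,302), are decoys.

```bash
cat > jf.py <<'E'
from h import *
def J2W(p,P):  # p: x,y,yaw deg
    P=np.array(P,float).reshape(-1,3); c,s=np.cos(np.radians(p[2])),np.sin(np.radians(p[2]))
    return np.c_[p[0]+c*P[:,0]-s*P[:,1], p[1]+s*P[:,0]+c*P[:,1], P[:,2]]
E
python3 - <<'E'
from jf import *
import pickle
from scipy.optimize import minimize
a=ctrl.snapshot("top"); b=ctrl.snapshot("side")
pickle.dump((a,b),open("ab.pkl","wb"))
save(a,"topc.png",(245,140,365,270),5)
ma=[ctrl.cut_out(s,"jig")[0]["pixels"] for s in(a,b)]
red=[((lambda h:((h[...,0]<8)|(h[...,0]>172))&(h[...,1]>190)&(h[...,2]>90))(cv2.cvtColor(s["color"],cv2.COLOR_RGB2HSV))) for s in(a,b)]
for s,m,r in zip((a,b),ma,red):
    v,u=np.nonzero(m); print("jig mask",m.sum(),u.min(),u.max(),v.min(),v.max())
    n,l,st,c=cv2.connectedComponentsWithStats(r.astype(np.uint8)); print([(x.tolist()) for x in st[1:] if x[4]>30])
# rough pose from image corners (bed rect incl. flange)
for uv in [(262,155),(342,152),(348,256),(266,259)]: print(np.round(unproj(a,*uv,0.015),3))
for n in["puck","mould","brush"]:
    for d in ctrl.boxes_of(a,n)[:1]: print(n,np.round(unproj(a,d["xy"][0]*640,d["xy"][1]*400,.03),3))
E
```

```text
jig mask 6831 259 348 152 257
[[265, 159, 24, 74, 744], [287, 161, 9, 14, 103]]
jig mask 4541 235 359 174 257
[[262, 178, 58, 29, 314]]
[0.731 0.177 0.015]
[ 0.737 -0.037  0.015]
[ 0.46  -0.049  0.015]
[0.454 0.162 0.015]
puck [ 0.577 -0.118  0.03 ]
mould [0.621 0.325 0.03 ]
brush [ 0.602 -0.242  0.03 ]
```

View pics/topc.png

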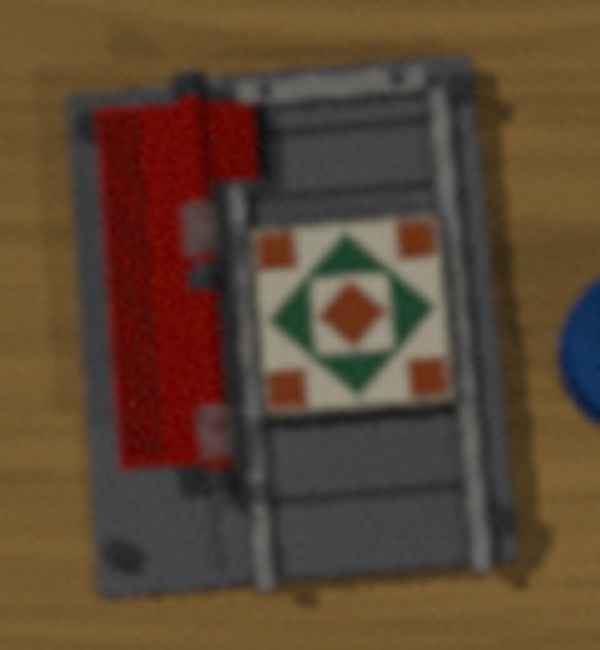

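The zoomed crop shows the jig corners at (68,97), (470,58), (517,557) and (99,597). The bar's outer corners are at (96,110) and (120,467). The tile's top corners are at (253,232), (432,216), (455,402) and (264,412). The nose arm is at far left.

```bash
cat > fit.py <<'E'
from jf import *
import pickle
from scipy.optimize import least_squares
a,b=pickle.load(open("ab.pkl","rb"))
C=np.array([(68,97),(470,58),(517,557),(99,597),(96,110),(120,467)],float)/5+[245,140]-.4
P=np.array([(120,143,8),(120,-75,20),(-150,-75,20),(-150,143,8),(100,124,46),(-90,124,46)])/1e3
f=lambda p:(proj(a,J2W(p,P))-C).ravel()
r=least_squares(f,[.6,.02,0],loss="soft_l1",x_scale=[.01,.01,1]); p=r.x
print("jig",p.round(4)); print(f(p).reshape(-1,2).round(1))
T=np.array([(253,232),(432,216),(455,402),(264,412)],float)/5+[245,140]-.4
W=np.array([unproj(a,*t,.036) for t in T])
c,s=np.cos(np.radians(p[2])),np.sin(np.radians(p[2]))
tj=(W[:,:2]-p[:2])@np.array([[c,-s],[s,c]]); print("tile in jig mm",(tj*1e3).round(1), (tj.mean(0)*1e3).round(1), "lens",[round(1e3*np.linalg.norm(W[i]-W[i-1])) for i in range(4)])
im=b["color"][...,::-1].copy()
im=cv2.resize(im,None,fx=5,fy=5,interpolation=cv2.INTER_CUBIC)
L=[(120,143,8),(120,-75,20),(-150,-75,20),(-150,143,8)]
for Q in (L,[(100,51.5,29),(-155,51.5,29)],[(100,-51.5,29),(-155,-51.5,29)],[(100,124,46),(-90,124,46)]):
    q=((proj(b,J2W(p,np.array(Q)/1e3))+.5)*5).astype(int); cv2.polylines(im,[q],len(Q)>2,(0,255,255),1)
cv2.imwrite("pics/sidec.png",im[850:1330,1140:1840])
E
python3 fit.py
```

```text
jig [0.6148 0.0366 4.5102]
[[-0.4 -0.5]
 [ 0.3 -0.8]
 [ 0.6  0.6]
 [-0.2  0.2]
 [-0.1 -0.3]
 [-0.2  0.7]]
tile in jig mm [[ 29.6  47.7]
 [ 30.1 -45.6]
 [-68.1 -48.7]
 [-65.   49.1]] [-18.4   0.6] lens [95, 93, 98, 98]
```

View pics/sidec.png

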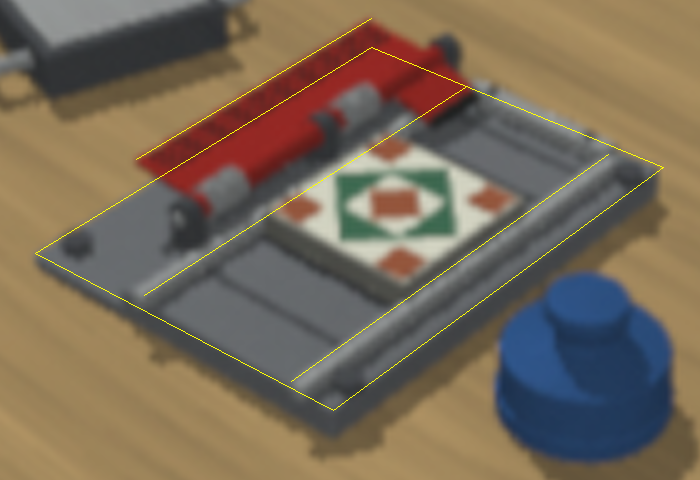

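The side overlay lines up with the jig to about 2–3 mm, so I take its pose as (0.615, 0.037) with yaw 4.5°. The tile's trailing edge is near jig x = -67, and the jig is the only thing close to the path. I'll move over now, turning the tool to about -3.5° yaw so the bar finger leads slightly.

```bash
cat > go.py <<'E'
import sys
from jf import *
from scipy.spatial.transform import Rotation as Ro
p=[.6148,.0366,4.51]
o=ctrl.get_obs(); t=np.array(o["tool_pos"]); R=Ro.from_euler("xyz",o["orientation"],degrees=True).as_matrix()
c,s=np.cos(np.radians(p[2])),np.sin(np.radians(p[2])); M=np.array([[c,-s],[s,c]])
print("t",round(o["clock"],2),"jig TCP mm",((t[:2]-p[:2])@M*1e3).round(1),"z",(t[2]*1e3).round(1),"ori",np.round(o["orientation"],2),"F",np.round(o["force"],1),"open",round(o["opening"],3))
if len(sys.argv)>3:
    T=J2W(p,np.array([float(v) for v in sys.argv[1:4]])/1e3)[0]
    d=R.T@(T-t); print("shares",(d/.8).round(4),"mm",(d*1e3).round(1),"turn share to yaw -3.5",round((o["orientation"][2]+3.5)/90,4))
E
python3 go.py -80 62 290
```

```text
t 1.55 jig TCP mm [-388.4  647.4] z 292.2 ori [180.    -0.   -15.17] F [-0. -0.  0.] open 0.087
shares [0.6095 0.5591 0.0027] mm [487.6 447.3   2.2] turn share to yaw -3.5 -0.1297
```

Request:
send_rows([
  [[0.036,0.033,0],-0.026],
  [[0.072,0.066,0],-0.052],
  [[0.108,0.099,0],-0.078],
  [[0.144,0.132,0],-0.104],
  [[0.18,0.165,0],-0.13],
], gripper=1)

```text
clock: 1.97
tool_pos: [0.2817, 0.4847, 0.2922]
orientation: [-180.0, -0.0, -3.3]
force: [0.7, -0.4, 1.0]
opening: 0.0877
gripper_force: 0.0
```

```bash
python3 go.py -80 62 290
```

```text
t 1.97 jig TCP mm [-296.8  472.9] z 292.2 ori [-179.99   -0.     -3.33] F [ 0.7 -0.4  1. ] open 0.088
shares [0.3386 0.4719 0.0027] mm [270.9 377.5   2.2] turn share to yaw -3.5 0.0019
```

Request:
send_rows([
  [[0.028,0.039,0],0],
  [[0.056,0.078,0],0],
  [[0.084,0.117,0],0],
  [[0.112,0.156,0],0],
  [[0.14,0.195,0],0],
])

```text
clock: 2.38
tool_pos: [0.384, 0.3222, 0.2926]
orientation: [-180.0, -0.0, -3.5]
force: [0.8, 0.2, 0.1]
opening: 0.0876
gripper_force: 0.0
```

Request:
send_rows([
  [[0.028,0.039,0],0],
  [[0.056,0.078,0],0],
  [[0.084,0.117,0],0],
  [[0.112,0.156,0],0],
  [[0.14,0.195,0],0],
])

```text
clock: 2.8
tool_pos: [0.4864, 0.1596, 0.2926]
orientation: [-180.0, -0.0, -3.5]
force: [1.2, 0.6, 0.2]
opening: 0.0878
gripper_force: 0.0
```

```bash
python3 go.py -80 62 150
```

```text
t 2.8 jig TCP mm [-118.3  132.7] z 292.6 ori [-1.7996e+02 -5.0000e-02 -3.4500e+00] F [1.2 0.6 0.2] open 0.088
shares [0.0595 0.0811 0.1783] mm [ 47.6  64.8 142.6] turn share to yaw -3.5 0.0005
```

Request:
send_rows([
  [[0.028,0.038,0],0],
  [[0.056,0.075,0],0],
  [[0.056,0.075,0.04],0],
  [[0.056,0.075,0.08],0],
  [[0.056,0.075,0.12],0],
])

```text
clock: 3.22
tool_pos: [0.5274, 0.0978, 0.1956]
orientation: [-179.9, -0.1, -3.6]
force: [-0.5, 1.2, -1.4]
opening: 0.0877
gripper_force: 0.0
```

Request:
send_rows([
  [[0,0,0.025],0],
  [[0,0,0.05],0],
  [[0,0,0.05],0],
  [[0,0,0.05],0],
  [[0,0,0.05],0],
])

```text
clock: 3.63
tool_pos: [0.5276, 0.0991, 0.1574]
orientation: [-180.0, -0.1, -3.4]
force: [0.1, 0.1, 0.5]
opening: 0.0875
gripper_force: 0.0
```

```bash
python3 go.py -80 62 95; python3 - <<'E'
from jf import *
a=ctrl.snapshot("top"); b=ctrl.snapshot("side")
A=cv2.resize(a["color"][145:275,240:360],None,fx=3.3,fy=3.3,interpolation=2); B=cv2.resize(b["color"][130:270,220:370],None,fx=2.65,fy=3.064,interpolation=2)
h=min(A.shape[0],B.shape[0]); cv2.imwrite("pics/pre.png",np.hstack([A[:h],B[:h]])[...,::-1])
E
```

```text
t 3.63 jig TCP mm [-82.   69.2] z 157.4 ori [-1.7998e+02 -8.0000e-02 -3.4500e+00] F [0.1 0.1 0.5] open 0.087
shares [0.0036 0.0086 0.078 ] mm [ 2.9  6.9 62.4] turn share to yaw -3.5 0.0006
```

View pics/pre.png

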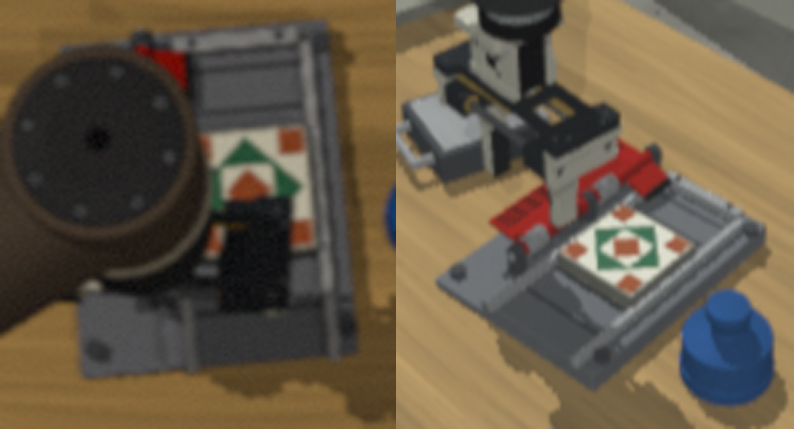

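The picture agrees with the estimate: the right finger is over the lane behind the tile, and the left one is over the bar. I'll correct y and lower, then press slowly.

Request:
send_rows([
  [[0,0.0085,0.01],0],
  [[0,0.0085,0.03],0],
  [[0,0.0085,0.05],0],
  [[0,0.0085,0.05],0],
  [[0,0.0085,0.05],0],
])

```text
clock: 4.15
tool_pos: [0.5261, 0.0915, 0.116]
orientation: [180.0, 0.1, -3.5]
force: [-0.0, -1.2, -0.7]
opening: 0.0879
gripper_force: 0.0
```

Request:
send_rows([
  [[0,0,0.005],0],
  [[0,0,0.01],0],
  [[0,0,0.015],0],
  [[0,0,0.02],0],
  [[0,0,0.02],0],
])

```text
clock: 4.57
tool_pos: [0.5273, 0.0923, 0.1004]
orientation: [-180.0, -0.1, -3.4]
force: [0.6, 1.1, 5.9]
opening: 0.0876
gripper_force: 2.6
```

```bash
python3 go.py -80 62 95
```

```text
t 4.57 jig TCP mm [-82.8  62.4] z 100.4 ori [-1.7996e+02 -1.0000e-01 -3.4500e+00] F [0.6 1.1 5.9] open 0.088
shares [0.0036 0.0001 0.0067] mm [2.8 0.1 5.4] turn share to yaw -3.5 0.0006
```

Request:
send_rows([
  [[0,0,0.004],0],
  [[0,0,0.007],0],
  [[0,0,0.007],0],
  [[0,0,0.007],0],
  [[0,0,0.007],0],
])

```text
clock: 4.98
tool_pos: [0.5273, 0.092, 0.0954]
orientation: [-180.0, -0.1, -3.4]
force: [-0.2, -2.4, 6.9]
opening: 0.0874
gripper_force: 3.1
```

```bash
python3 go.py -80 62 95; python3 - <<'E'
from jf import *
b=ctrl.snapshot("side"); save(b,"press.png",(230,150,370,260),5.5)
E
```

```text
t 4.98 jig TCP mm [-82.9  62.1] z 95.4 ori [-1.7998e+02 -9.0000e-02 -3.4500e+00] F [-0.2 -2.4  6.9] open 0.087
shares [ 0.0036 -0.0003  0.0005] mm [ 2.9 -0.3  0.4] turn share to yaw -3.5 0.0006
```

View pics/press.png

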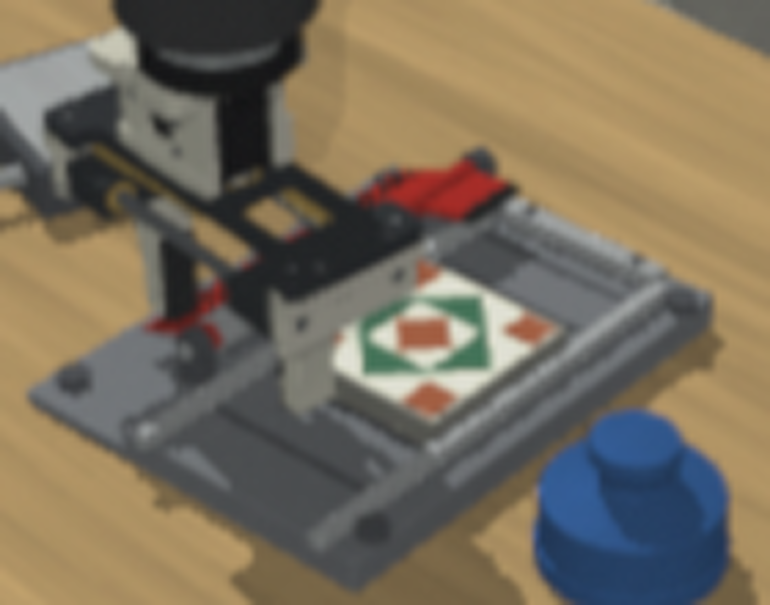

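The flap's nose is raised: the red arm is tilted up at about (470,185). The right finger stands in the lane just behind the tile at (305,390), and the force of about 7 N fits an angle near 0.45. I'll go 1 mm deeper and push along the lane.

Request:
send_rows([
  [[0.005,-0.0007,0.0012],0],
  [[0.01,-0.0014,0.0012],0],
  [[0.016,-0.0022,0.0012],0],
  [[0.022,-0.0031,0.0012],0],
  [[0.028,-0.0039,0.0012],0],
])

```text
clock: 5.45
tool_pos: [0.5461, 0.093, 0.0931]
orientation: [179.9, 0.3, -3.5]
force: [-12.6, 3.4, 11.4]
opening: 0.0878
gripper_force: 6.9
```

Request:
send_rows([
  [[0.006,-0.0008,0],0],
  [[0.012,-0.0017,0],0],
  [[0.018,-0.0025,0],0],
  [[0.024,-0.0034,0],0],
  [[0.03,-0.0042,0],0],
])

```text
clock: 5.87
tool_pos: [0.57, 0.0949, 0.0931]
orientation: [179.9, 0.4, -3.5]
force: [-12.9, 3.5, 10.9]
opening: 0.0874
gripper_force: 6.7
```

```bash
python3 go.py -3 62 94.5; python3 - <<'E'
from jf import *
b=ctrl.snapshot("side"); save(b,"mid.png",(230,140,370,250),5.5)
E
```

```text
t 5.87 jig TCP mm [-40.1  61.6] z 93.1 ori [179.88   0.36  -3.52] F [-12.9   3.5  10.9] open 0.087
shares [ 0.0458 -0.0069 -0.002 ] mm [36.6 -5.5 -1.6] turn share to yaw -3.5 -0.0003
```

View pics/mid.png

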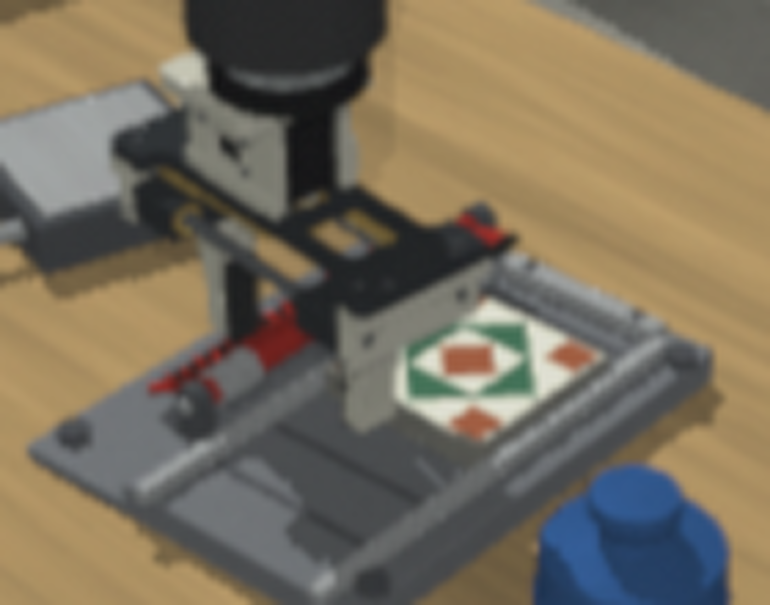

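The tile is moving ahead of the finger, with a white gap still visible to the stop. The bar is down and the wrist force is steady at about 13 N. I'll continue, raising by 1 mm.

Request:
send_rows([
  [[0.005,-0.0008,-0.001],0],
  [[0.01,-0.0016,-0.0012],0],
  [[0.016,-0.0024,-0.0012],0],
  [[0.022,-0.0032,-0.0012],0],
  [[0.028,-0.004,-0.0012],0],
])

```text
clock: 6.33
tool_pos: [0.5935, 0.0971, 0.094]
orientation: [179.9, 0.3, -3.5]
force: [-8.2, 2.4, 6.4]
opening: 0.0877
gripper_force: 4.7
```

Request:
send_rows([
  [[0.002,-0.0003,0],0],
  [[0.004,-0.0006,0],0],
  [[0.006,-0.0008,0],0],
  [[0.008,-0.0011,0],0],
  [[0.008,-0.0011,0],0],
])

```text
clock: 6.75
tool_pos: [0.5999, 0.0976, 0.094]
orientation: [179.9, 0.3, -3.5]
force: [-8.9, 2.5, 6.3]
opening: 0.0877
gripper_force: 4.4
```

```bash
python3 go.py -3 62 94.5
```

```text
t 6.75 jig TCP mm [-10.  62.] z 94.0 ori [179.92   0.26  -3.49] F [-8.9  2.5  6.3] open 0.088
shares [ 0.0087 -0.0012 -0.0007] mm [ 6.9 -1.  -0.6] turn share to yaw -3.5 0.0001
```

Request:
send_rows([
  [[0.002,-0.0003,0],0],
  [[0.004,-0.0006,0],0],
  [[0.006,-0.0008,0],0],
  [[0.008,-0.0011,0],0],
  [[0.008,-0.0011,0],0],
])

```text
clock: 7.17
tool_pos: [0.6055, 0.0979, 0.0938]
orientation: [179.9, 0.4, -3.5]
force: [-10.9, 3.0, 7.9]
opening: 0.0877
gripper_force: 6.6
```

Request:
send_rows([
  [[0.001,-0.0001,0],0],
  [[0.002,-0.0003,0],0],
  [[0.003,-0.0004,0],0],
  [[0.003,-0.0004,0],0],
  [[0.003,-0.0004,0],0],
])

```text
clock: 7.58
tool_pos: [0.6061, 0.0978, 0.0936]
orientation: [179.9, 0.5, -3.6]
force: [-17.9, 5.0, 12.5]
opening: 0.0879
gripper_force: 9.6
```

```bash
python3 go.py 0 62 94.5
```

```text
t 7.58 jig TCP mm [-3.9 61.7] z 93.6 ori [179.85   0.54  -3.58] F [-17.9   5.   12.5] open 0.088
shares [ 0.0048 -0.001  -0.0011] mm [ 3.8 -0.8 -0.9] turn share to yaw -3.5 -0.0008
```

The tile has met the stop at TCP jig x of about -4, where -3 was predicted. I'll press a little more to confirm.

Request:
send_rows([
  [[0.001,-0.0001,0],0],
  [[0.002,-0.0003,0],0],
  [[0.002,-0.0003,0],0],
  [[0.002,-0.0003,0],0],
  [[0.002,-0.0003,0],0],
])

```text
clock: 8.0
tool_pos: [0.6064, 0.0977, 0.0935]
orientation: [179.8, 0.7, -3.6]
force: [-21.7, 4.8, 16.3]
opening: 0.088
gripper_force: 11.8
```

```bash
python3 go.py 0 62 94.5; python3 - <<'E'
from jf import *
b=ctrl.snapshot("side"); save(b,"home.png",(230,140,370,250),5.5)
E
```

```text
t 8.0 jig TCP mm [-3.5 61.6] z 93.5 ori [179.81   0.67  -3.61] F [-21.7   4.8  16.3] open 0.088
shares [ 0.0043 -0.0011 -0.0013] mm [ 3.4 -0.9 -1. ] turn share to yaw -3.5 -0.0012
```

View pics/home.png

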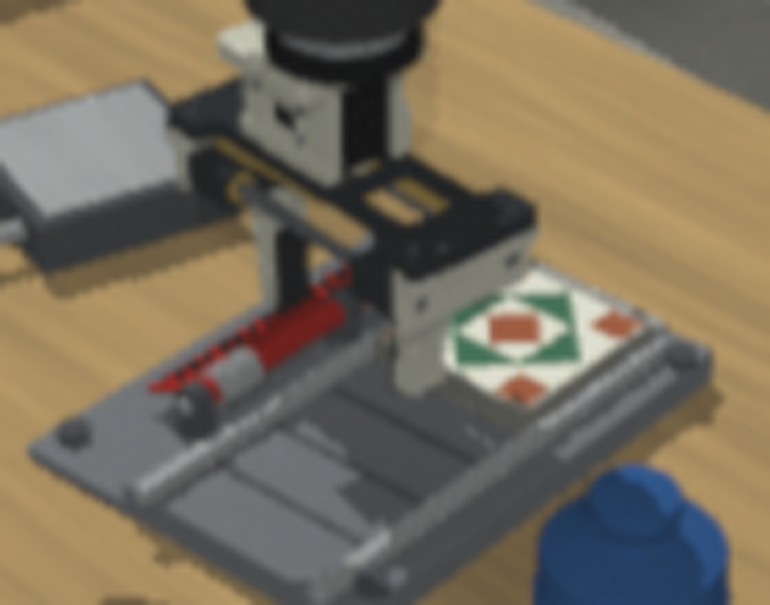

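The tile's far edge is against the stop at about (640,290), and the force climbs without movement, so the tile is home. I'll back off 8 mm with the bar still held, then lift straight up.

Request:
send_rows([
  [[-0.003,0.0004,0],0],
  [[-0.006,0.0008,0],0],
  [[-0.01,0.0014,0],0],
  [[-0.014,0.002,0],0],
  [[-0.014,0.002,0],0],
])

```text
clock: 8.47
tool_pos: [0.6032, 0.0988, 0.0961]
orientation: [-179.9, -0.3, -3.4]
force: [2.1, 1.6, 6.3]
opening: 0.0874
gripper_force: 3.0
```

Request:
send_rows([
  [[0,0,-0.004],0],
  [[0,0,-0.01],0],
  [[0,0,-0.016],0],
  [[0,0,-0.025],0],
  [[0,0,-0.04],0],
])

```text
clock: 8.88
tool_pos: [0.6, 0.0971, 0.1257]
orientation: [179.9, 0.2, -3.5]
force: [-0.2, -0.1, -0.3]
opening: 0.0873
gripper_force: 0.0
```

Request:
send_rows([
  [[0,0,-0.04],0],
  [[0,0,-0.08],0],
  [[-0.04,0,-0.12],0],
  [[-0.09,0,-0.14],0],
  [[-0.14,0,-0.14],0],
])

```text
clock: 9.3
tool_pos: [0.4927, 0.1045, 0.2414]
orientation: [-179.9, -0.2, -3.5]
force: [-0.4, 1.4, 1.6]
opening: 0.088
gripper_force: 0.0
```

```bash
python3 go.py; python3 - <<'E'
from jf import *
a=ctrl.snapshot("top"); b=ctrl.snapshot("side")
A=cv2.resize(a["color"][140:270,245:365],None,fx=3.3,fy=3.3,interpolation=2); B=cv2.resize(b["color"][150:260,235:365],None,fx=3.05,fy=3.9,interpolation=2)
cv2.imwrite("pics/end.png",np.hstack([A,B[:len(A)]])[...,::-1])
E
```

```text
t 9.3 jig TCP mm [-116.4   77.2] z 241.4 ori [-179.92   -0.21   -3.52] F [-0.4  1.4  1.6] open 0.088
```

View pics/end.png

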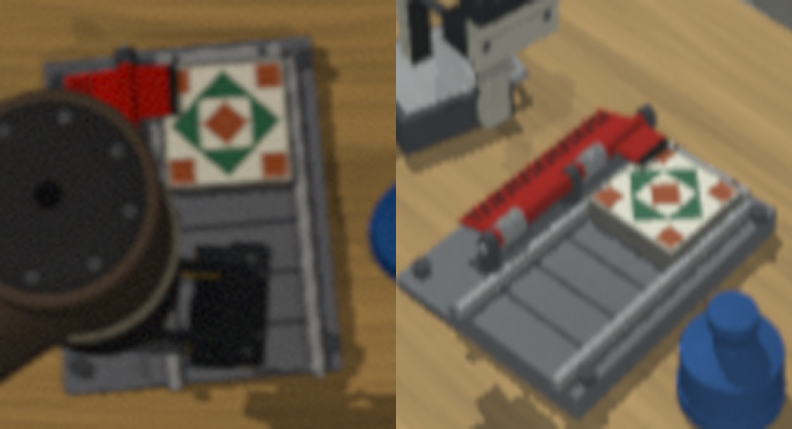

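The final picture shows the tile square against the stop, the flap resting on it, and the puck and mould where they were. The robot is clear, so I'll hand it in.

```bash
python3 -c "
from plant import ctrl
print(ctrl.close_job())"
```

```text
the job is handed in; nothing more can be done
None
```

The tile is home against the end stop, the flap has closed on it and the robot is clear; I handed the job in at about 9.4 s, and the hand-in returned no verdict.

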